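Start the wax melt on the hotplate

TASK

Stand the small beaker with the yellow wax pieces upright in the middle of the hotplate's white top plate. Then switch the heat on: pinch the two orange tabs of the heat dial to free it, turn it clockwise past the red mark, ease the pinch and feel your way on to the working notch a little beyond the mark, so that the dial ends locked there with both tabs sprung fully out again. Be gentle with the plastic dial and the glass, and leave the other things where they are.

Things in the scene. Friction and masses are not known exactly. Their poses are not given: they have to be found in the camera images.
- wax_beaker: Small clear glass beaker with a few yellow wax pieces in it, the only small one with wax (about 0.11 kg). Outside diameter 50 mm, height 70 mm, wall 3 mm. It stands on the white board. Origin: centre of its underside, z up.
- hotplate: Hotplate stirrer, fixed; white, 310 mm long (its x) by 170 mm wide (its y). Origin: centre of its underside; its front, with the controls, is the -x end. The low front deck is 60 mm above the table; the rear block with the top plate, 105 mm high, begins 97 mm behind the dial's axis. A plain grey stirring knob (32 mm across, 19 mm high) sits 95 mm to the right of the heat dial: not for this job.
- plate_top (a point): Centre of the top face of the hotplate's square white plate (140 x 140 mm), 105 mm above the table.
- dial_grip (a point): On the heat dial's upright axis, 29 mm above the deck, mid-height of its tabs; turns with the dial. x: along the white pointer line; y: from right to left tab (the line to pinch along). Black skirt 66 mm across, its top 16.5 mm below this point; on it a black block 30 mm (x) by 29 mm (y), its top 14 mm above this point, with an orange tab in the middle of each flat y side.
- dial (a joint): Heat dial angle, rad; 0 = off (black mark, pointer towards the top plate), grows clockwise seen from above; red mark at 0.64, stop at 1.32. Hidden notches (play 0.06) lock it at off and beyond the red mark, anywhere from 0.75 to 1.15. In between the tabs stay held in by 4 to 5 mm even when let go; it then turns with 0.15 N m and stays where left. Over a notch freed tabs spring out and lock it.
- tab_left (a joint): Travel of the left (+y) orange tab, m: 0 = fully out, its face 20 mm from the dial's axis (40 mm over both). Both must be in over 5 mm for the dial to leave a notch; at 5.5 mm they are flush with the block's sides (29 mm over both). Spring 6 N out, 10 N flush. Fingers eased to 36 mm apart still turn the block (after 0.3 rad slack), and feel the tabs click out on them with 8 N. Face 10 x 24 mm.
- tab_right (a joint): The same for the right (-y) orange tab.
- board: White plastic board lying on the table, 300 x 400 mm, 12 mm thick, fixed. Origin: centre of its underside.
- empty_beaker: Bystander: an empty glass beaker of the same size (50 mm across, 70 mm high), on the board. Origin: centre of its underside.
- amber_jar: Bystander: small amber jar with a black cap, 44 mm across, 68 mm high, on the board. Origin: centre of its underside.
- spatula: Bystander: steel spatula lying on the board, 143 mm long along its x, 12 mm wide, 5 mm high.
- pencil: Bystander: green pencil lying on the board, 186 mm long along its x, 7 mm thick.
- dropper_bottle: Bystander: small green bottle with a yellow cap on the table, 32 mm across, 75 mm high.
Mind the look-alikes: they are no part of the job. Leave any blue or pink look-alike of the wax_beaker alone.

How it is judged:
On the way, in this order (a step that is already met when the one before it is completed fails the run):
1. the wax beaker stands upright on the middle of the plate, let go (horizontal distance between wax_beaker and plate_top below 0.025 m and angle between wax_beaker's own z axis and vertical below 0.08 rad and z of wax_beaker in the frame of plate_top between -0.004 and 0.004 m and contact force between wax_beaker and the fingers below 0.2 N), for 0.2 s.
2. both tabs pressed in and the dial turned out of its off notch (value of joint each of tab_left, tab_right above 0.004 m and value of joint dial above 0.2 rad), for 0.1 s.
At the end, for the whole second after the job is handed in: The wax beaker stands upright (within 0.08 rad) and still on the hotplate's top plate, its axis within 25 mm of the plate's centre; the heat dial is locked in the working notch (dial between 0.66 and 1.24 rad, both tabs sprung out to within 1.5 mm); the gripper has let go of both (all of step 1 and linear speed of wax_beaker below 0.02 m/s and value of joint dial between 0.66 and 1.24 rad and value of joint each of tab_left, tab_right below 0.0015 m and contact force between hotplate and the fingers below 0.2 N); the robot touches nothing.
It fails at once if the fingers press on the dial, its tabs or the hotplate with more than 80 N altogether (contact force between hotplate and the fingers above 80 N).
It fails at once if the wax beaker is dropped or thrown (faster than 0.5 m/s with no finger on it) (contact force between wax_beaker and the fingers below 0.2 N and linear speed of wax_beaker above 0.5 m/s).
It fails at once if the wax beaker is squeezed with more than 150 N, both fingers together (contact force between wax_beaker and the fingers above 150 N).
It fails at once if the wax beaker is tipped by more than 0.5 rad (angle between wax_beaker's own z axis and vertical above 0.5 rad).
It fails at once if a bystander is moved by more than 30 mm (distance of any of empty_beaker, amber_jar, spatula, pencil, dropper_bottle from where it was at the start of the episode above 0.03 m).
It also fails if it takes over 59 s, if anything falls off the work surface, if the arm or the gripper's body presses on something with over 40 N, if the wrist force passes 120 N, or if a joint passes its speed limit or range.

ROBOT

A 6-joint arm with a two-finger parallel gripper is mounted at the origin on the work surface. World frame = base frame: x ahead of the robot, y to its left, z up, the work surface at z = 0. Lengths are in m, angles in rad, forces in N, time in s.
With the tool pointing down it reaches from about 0.4 to 0.825 m from the base axis. Payload 7 kg.
Tool frame: the origin (TCP) lies at the very end of the fingers, on their centre line; the grasp point (between the pads) lies 19 mm behind it; z points along the fingers, x is the direction in which the jaws open and shut, and the axes are right-handed (so a half turn about z gives the same grasp; the last joint's range is limited). The gripper opens to 88 mm and grips with 3 to 60 N. Pads are 19 mm wide; open, the fingers measure 130 mm over their backs; the gripper's body (78 mm by 193 mm) begins 47 mm behind the grasp point.
Start: joints at [1.614, 0.359, 0.012, 0, -1.224, -0.288], TCP at [0.164, 0.655, 0.227] pointing down, gripper open.
Joint ranges: [-3.07, 3.07], [-1.43, 2.12], [-1.02, 1.25], [-3.03, 1.67], [-3.05, -0], [-3.03, 3.03]. Speed limits (rad/s): [2.39, 2.39, 3.01, 3.14, 3.14, 3.14].

INTERFACE

Orientations are given as [roll, pitch, yaw] about the fixed x, y, z axes, in that order (R = Rz(yaw) Ry(pitch) Rx(roll)).
In Python, from station import telemetry, grab_frame, arm, regions_of, pinpoint gives the robot as it stands. The module is installed in compiled form; this text tells all that it offers.
- The arm moves only by the shell command python3 -m inch 'ROWS' [FORCE]. ROWS is text: rows parted by semicolons, each of 7 numbers parted by spaces: the opening, from 0 (shut) to 1 (fully open), then the shift along the world's x, y, z in cm, then the turn, a rotation vector about the world's x, y, z in degrees. A call has 1 to 12 rows; each row is the pose to reach, as a shift and turn from the pose measured when the call began; what a row does not reach only later rows make up. A row lasts 1/8 s, in which the tool goes at most 62.5 mm and 10.7 degrees, less where a joint would pass 70% of its speed; a pose out of reach is approached as far as the arm can. A call with a gripper value outside its range is refused whole. The fingers move at their own pace and stop on an object; FORCE is the grip in N (left out, the last holds). Time passes only in rows, so rows that repeat a pose let the fingers close. It gives the time, the measured TCP pose, the force and the opening at its end, in the units of the state.
- telemetry.get_state(): the state, without advancing time (a new reading comes with each control period).
- grab_frame(name): name is "side" or "top"; returns a dict with "pixels" (420x560x3 uint8, red, green, blue), "fx", "fy", "cx", "cy" (pixels), "R" (3x3) and "t" (3): a world point X has camera coordinates R X + t. Camera axes: x right, y down, z forward; pixel columns grow to the right and rows downward; lengths in m; the calibration is good to about 2 mm. A picture is of the moment at which its call begins. There is no depth.
- arm.job_done(): hands the job in, once; it reports no verdict.
Trained networks look in the newest picture that a camera, given by its name, has taken for a name from the list of things; names that differ only in an ending like _2 or _b are one class to them, and where a whole thing is asked for, a point or a joint stands for the part that bears it (a point fixed in the world has none). Each returns a list of dicts, best first, with "p" (0 to 1); they miss things now and then, are a little off and sometimes report something else, mostly with a low value. They report only what shows in the picture. A call takes as long as a camera call. They do not tell look-alikes from the thing itself.
- regions_of(camera, name): "pixels" (420x560 bool, what is visible of it) and "bbox" ([left, top, right, bottom] in pixels, round what is visible of it).
- pinpoint(camera, name): "location" ([column, row] in pixels: a listed point, or the origin of a listed thing).
The state is a dict: "t": time; "q": joint angles; "qd": joint speeds; "joint_efforts": joint torques, N m; "eef_pos": TCP position; "ee_rot": TCP orientation; "force": force on the tool from outside, world axes, zero at the start; "moment": the same for the moment, N m; "width": finger opening in m.
Only numpy, scipy, OpenCV 4.12 (cv2) and the standard library are available. Lean on these libraries where they do the work, as an engineer would, in place of code of your own. Each camera call takes 0.05 s, during which the arm holds its last target. There are 200 camera calls.

## Working session

There is one attempt and no reset: what is moved stays moved. The work goes in short steps, Python scripts to look and compute and a shell command to move; the robot and the scene stay as the last step left them, time stands still between calls to the robot, and variables do not carry over. Pictures are saved under pics/ and viewed, about 8 in all and at most 12, crops included, and the job is handed in when it is done.

```bash
mkdir -p pics
cat > h.py <<'E'
import numpy as np, cv2
from station import telemetry, grab_frame, arm, regions_of, pinpoint
def ray(f,uv):
    d=np.array([(uv[0]-f["cx"])/f["fx"],(uv[1]-f["cy"])/f["fy"],1.0]); R=np.array(f["R"]); t=np.array(f["t"])
    return -R.T@t, R.T@d
def atz(f,uv,z):
    o,d=ray(f,uv); return o+d*(z-o[2])/d[2]
def proj(f,X):
    c=np.array(f["R"])@np.array(X)+np.array(f["t"]); return [f["fx"]*c[0]/c[2]+f["cx"],f["fy"]*c[1]/c[2]+f["cy"]]
def save(f,name,box=None,s=1):
    im=np.array(f["pixels"])[:,:,::-1]
    if box: im=im[box[1]:box[3],box[0]:box[2]]
    cv2.imwrite("pics/"+name,cv2.resize(im,None,fx=s,fy=s,interpolation=cv2.INTER_CUBIC))
E
python3 - <<'E'
from h import *
np.set_printoptions(precision=3,suppress=True)
Z=dict(wax_beaker=.012,hotplate=0,plate_top=.105,dial_grip=.089,board=0,empty_beaker=.012,amber_jar=.012,dropper_bottle=0,spatula=.012,pencil=.012)
ims=[]
for c in("top","side"):
    f=grab_frame(c); ims.append(np.array(f["pixels"])[:,:,::-1]); print(c, -np.array(f["R"]).T@np.array(f["t"]))
    for n,z in Z.items():
        for r in pinpoint(c,n)[:4]: print(n,round(r["p"],2),np.array(r["location"]),atz(f,r["location"],z))
    save(f,c+"0.png")
s=telemetry.get_state();print(s)
cv2.imwrite("pics/both.png",cv2.resize(np.hstack(ims),(800,300)))
E
```

```text
top [0.292 0.173 1.173]
wax_beaker 0.93 [207.4 240.1] [0.491 0.365 0.012]
wax_beaker 0.86 [122.1 283. ] [0.379 0.596 0.012]
wax_beaker 0.79 [246.4 329. ] [0.249 0.258 0.012]
wax_beaker 0.76 [194.9 309.5] [0.303 0.396 0.012]
hotplate 0.83 [395.4 207.1] [ 0.575 -0.17   0.   ]
plate_top 0.71 [379.1 186.7] [ 0.606 -0.102  0.105]
dial_grip 0.75 [430.8 223.1] [ 0.508 -0.233  0.089]
board 0.61 [224.4 226.5] [0.531 0.319 0.   ]
empty_beaker 0.82 [222.  207.1] [0.585 0.324 0.012]
empty_beaker 0.4 [395.8 207.5] [ 0.571 -0.168  0.012]
amber_jar 0.73 [268.  233.6] [0.505 0.196 0.012]
dropper_bottle 0.52 [225.9 223.8] [0.539 0.315 0.   ]
dropper_bottle 0.5 [313.6 136.1] [0.799 0.054 0.   ]
spatula 0.7 [163.5 234.2] [0.511 0.488 0.012]
pencil 0.64 [218.  182.8] [0.657 0.336 0.012]
side [-0.028 -0.459  1.046]
wax_beaker 0.91 [221.  189.9] [0.499 0.356 0.012]
wax_beaker 0.65 [172.6 260.8] [0.255 0.246 0.012]
wax_beaker 0.64 [139.9 167.2] [0.378 0.594 0.012]
wax_beaker 0.58 [150.8 220.3] [0.288 0.397 0.012]
hotplate 0.75 [380.6 293.6] [ 0.576 -0.172  0.   ]
plate_top 0.88 [370.2 244.5] [ 0.602 -0.098  0.105]
dial_grip 0.64 [386.2 313.8] [ 0.495 -0.237  0.089]
board 0.71 [238.5 191.8] [0.537 0.325 0.   ]
empty_beaker 0.75 [250.5 176.2] [0.597 0.34  0.012]
amber_jar 0.87 [256.6 220.1] [0.5   0.201 0.012]
dropper_bottle 0.64 [363.3 196.3] [0.789 0.067 0.   ]
spatula 0.41 [198.5 164.3] [0.514 0.485 0.012]
pencil 0.71 [386.7 311. ] [ 0.543 -0.215  0.012]
pencil 0.48 [266.9 169.7] [0.65  0.327 0.012]
{'t': 1.1, 'q': array([ 1.614,  0.359,  0.012,  0.   , -1.224, -0.288]), 'qd': array([ 0.   ,  0.001,  0.002, -0.   ,  0.001,  0.001]), 'joint_efforts': array([ -0.001, -58.239,  29.331,   7.003,   0.013,  -0.   ]), 'eef_pos': array([0.164, 0.655, 0.227]), 'ee_rot': array([-3.142, -0.   , -1.816]), 'force': array([ 0.227,  0.466, -0.325]), 'moment': array([ 0.021, -0.003, -0.007]), 'width': 0.0876698506592195}
```

View pics/top0.png

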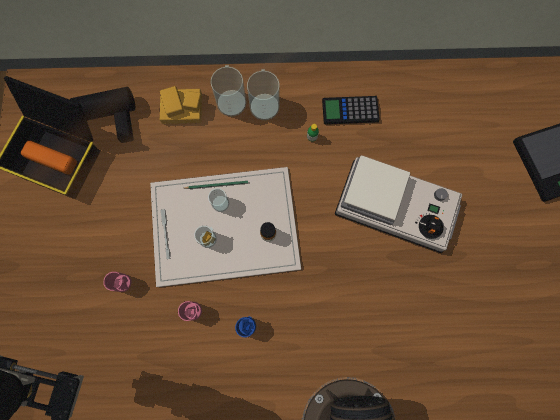

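View pics/side0.png

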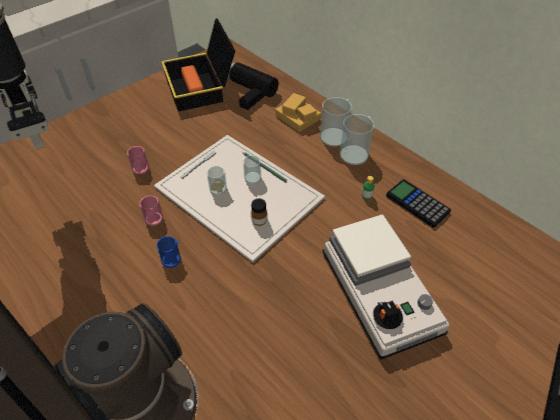

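Top view: candidates for the wax beaker are clear with yellow at (207,238), clear and empty at (220,202), pink at (118,282) and (190,311), and blue at (246,327). Only (207,238) is clear with yellow in it. I'll confirm it in a crop and measure the hotplate's yaw.

Run:
```python
from h import *
np.set_printoptions(precision=4,suppress=True)
for c in("top","side"):
    f=grab_frame(c)
    if c=="top":
        im=np.array(f["pixels"])[:,:,::-1]
        a=cv2.resize(im[185:265,150:250],(500,400),interpolation=2); 
        b=cv2.resize(im[150:255,330:470],(800,600),interpolation=2)[:, :]
        b=cv2.resize(b,(533,400)); cv2.imwrite("pics/crop.png",cv2.resize(np.hstack([a,b]),(800,310)))
    r=regions_of(c,"plate_top"); 
    r=r or regions_of(c,"hotplate")
    for x in r[:1]:
        pts=np.argwhere(x["pixels"])[:,::-1]
        w=np.array([atz(f,p,.08)[:2] for p in pts]).astype(np.float32)
        print(c,"hotplate rect",cv2.minAreaRect(w*1000))
    w=regions_of(c,"wax_beaker")
    for x in w:
        b=x["bbox"]; m=x["pixels"].astype(bool); px=np.array(f["pixels"])[m].astype(float)
        ye=((px[:,0]-px[:,2])>50)&((px[:,1]-px[:,2])>30)
        print(c,b,round(x["p"],2),"yellow",ye.sum())
    # plate bright quadrilateral
    g=cv2.cvtColor(np.array(f["pixels"]),cv2.COLOR_RGB2HSV)
    u,v=(378,188) if c=="top" else (370,246)
    m=((g[:,:,2]>175)&(g[:,:,1]<60)).astype(np.uint8); print(g[v,u])
    n,l=cv2.connectedComponents(m)
    if l[v,u]:
        q=np.argwhere(l==l[v,u])[:,::-1]; w=np.array([atz(f,p,.105)[:2] for p in q]).astype(np.float32); print("plate",cv2.minAreaRect(w*1000))
```

```text
top hotplate rect ((498.5660705566406, 194.1072235107422), (36.89591979980469, 50.93995666503906), 89.04757690429688)
top [234.0, 316.6, 256.1, 338.1] 0.92 yellow 0
top [194.0, 225.0, 215.8, 248.4] 0.7 yellow 66
top [99.7, 273.3, 133.4, 290.9] 0.64 yellow 2
top [178.7, 304.5, 203.2, 320.7] 0.62 yellow 0
top [418.3, 213.4, 443.8, 239.4] 0.58 yellow 16
top [263.3, 222.5, 276.6, 241.7] 0.18 yellow 1
[ 23  24 190]
plate ((607.1474609375, -96.0843276977539), (136.98379516601562, 136.33595275878906), 67.79393768310547)
side hotplate rect ((561.52294921875, -168.51612854003906), (342.41375732421875, 194.35340881347656), 67.94448852539062)
side [158.1, 234.4, 181.0, 270.2] 0.94 yellow 1
side [206.6, 167.3, 224.6, 200.7] 0.91 yellow 1
side [139.6, 199.9, 163.5, 225.6] 0.89 yellow 1
side [128.8, 143.7, 149.6, 174.1] 0.58 yellow 0
[ 20  30 222]
plate ((607.1409301757812, -94.79840087890625), (137.67831420898438, 138.30055236816406), 67.94532775878906)
```

View pics/crop.png

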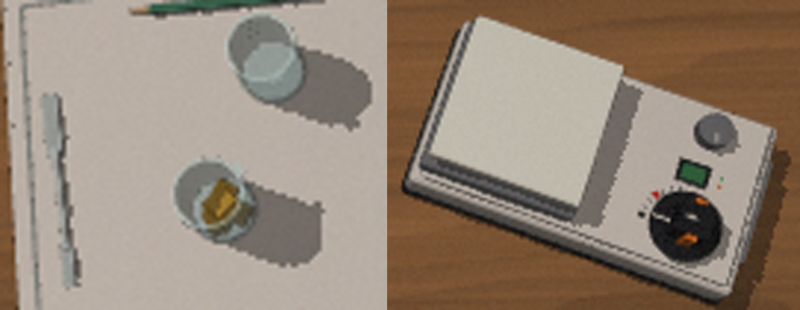

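The crop confirms it: clear glass with yellow wax at (207,238), while the one at (220,202) is empty. The hotplate yaw is 67.9° and the dial has its tabs out and its pointer at the black mark. Next I fit the beaker position in both views.

Run:
```python
from h import *
from scipy.optimize import least_squares
a=np.linspace(0,2*np.pi,60); C=[]
for z in(.012,.082): C+= [(.025*np.cos(t),.025*np.sin(t),z) for t in a]
C=np.array(C)
ft,fs=grab_frame("top"),grab_frame("side")
bt=[194,225,215.8,248.4]; bs=[206.6,167.3,224.6,200.7]
def bb(f,p):
    q=np.array([proj(f,c+np.array([p[0],p[1],0])) for c in C]); return np.r_[q.min(0),q.max(0)]
for w in((1,0),(0,1),(1,1)):
    r=least_squares(lambda p:np.r_[w[0]*(bb(ft,p)-bt),w[1]*(bb(fs,p)-bs)],[.495,.36],diff_step=1e-3); print(w,r.x,r.fun.round(1))
print("plate ctr px",proj(ft,[.607,-.0955,.105]),"dial",proj(ft,[.4995,-.2354,.089]),proj(fs,[.4995,-.2354,.089]))
import json
save(fs,"s.png",(190,140,280,210),6)
```

```text
(1, 0) [0.49392346 0.36488775] [-0.5  0.4  0.5 -0.4 -0.  -0.   0.  -0. ]
(0, 1) [0.48396818 0.35546168] [ 0.   0.   0.   0.  -1.1  1.7  1.2 -1.7]
(1, 1) [0.49014462 0.36203592] [ 0.6  1.7  1.5  1.  -0.8 -0.6  1.4 -4. ]
plate ctr px [np.float64(376.7802264404862), np.float64(186.49357338063902)] dial [np.float64(432.0177388614727), np.float64(226.34482707899372)] [np.float64(387.1707408292412), np.float64(311.9806006025851)]
```

View pics/s.png

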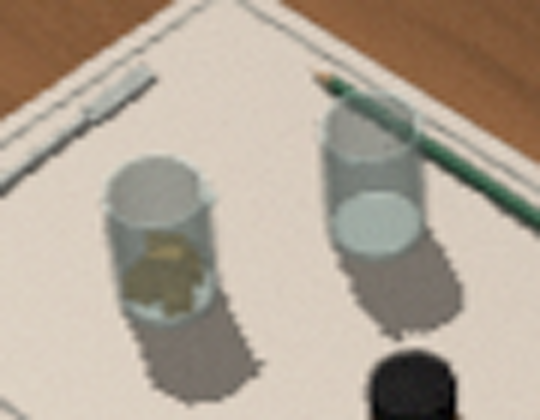

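The crop puts the beaker bottom at row 194, so the side bbox was too tall. I'll use the top-view fit, (0.494, 0.365), and move above it.

```bash
python3 -m inch '1 6 -5 0 0 0 0;1 11 -10 0 0 0 0;1 16 -14 0 0 0 0;1 21 -18 0 0 0 0;1 25 -22 0 0 0 0;1 29 -25 0 0 0 0;1 32 -28 -2 0 0 0;1 33 -29 -4 0 0 0;1 33 -29 -6 0 0 0;1 33 -29 -8 0 0 0;1 33 -29 -8 0 0 0;1 33 -29 -8 0 0 0' 20
python3 - <<'E'
from h import *
f=grab_frame("side"); s=telemetry.get_state(); print(s["eef_pos"],s["ee_rot"])
a=grab_frame("top")
im=[cv2.resize(np.array(x["pixels"])[b[1]:b[3],b[0]:b[2],::-1],(400,400),interpolation=2) for x,b in((f,(170,120,260,210)),(a,(160,190,250,280)))]
cv2.imwrite("pics/pre.png",np.hstack(im))
E
```

```text
t: 3.0
eef_pos: [0.494, 0.3653, 0.1475]
ee_rot: [-3.141, 0.001, -1.815]
force: [1.1, 0.0, 0.6]
width: 0.0873
[0.49400633 0.36542061 0.14767204] [-3.14075880e+00  1.29801504e-03 -1.81521114e+00]
```

View pics/pre.png

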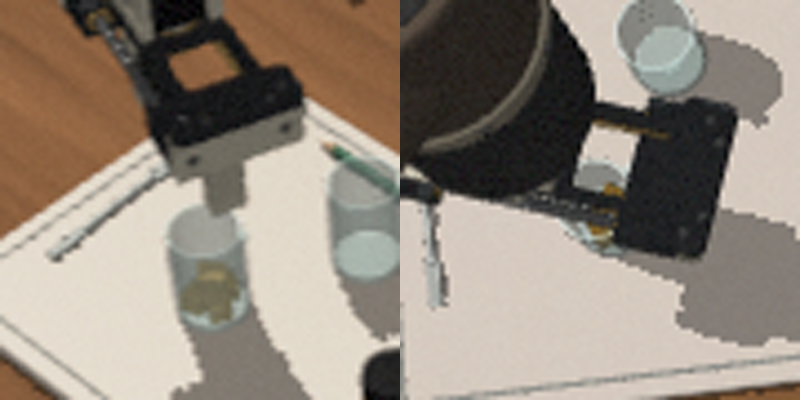

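The near finger is just above the beaker and the body clears the empty one. Next: descend and grip.

```bash
python3 -m inch '1 0 0 -4 0 0 0;1 0 0 -8 0 0 0;1 0 0 -10 0 0 0;1 0 0 -10.3 0 0 0;1 0 0 -10.3 0 0 0;0.3 0 0 -10.3 0 0 0;0.3 0 0 -10.3 0 0 0;0.3 0 0 -10.3 0 0 0;0.3 0 0 -10.3 0 0 0;0.3 0 0 -10.3 0 0 0' 20
```

```text
t: 4.35
eef_pos: [0.494, 0.3654, 0.0449]
ee_rot: [-3.141, 0.002, -1.815]
force: [-0.4, -0.4, 1.7]
width: 0.0501
```

```bash
python3 -m inch '0.3 0 0 1 0 0 0;0.3 0 0 4 0 0 0;0.3 0 0 8 0 0 0;0.3 0 -1 12 0 0 0;0.3 0 -4 15 0 0 0;0.3 1 -9 16 0 0 -6;0.3 3 -14 16 0 0 -14;0.3 4 -19 16 0 0 -22;0.3 5 -24 16 0 0 -30;0.3 7 -29 16 0 0 -38;0.3 8 -34 16 0 0 -46;0.3 9 -38 16 0 0 -52'
python3 -m inch '0.3 1 -4 0 0 0 -6;0.3 2 -7 0 0 0 -10;0.3 2.3 -8 0 0 0 -10;0.3 2.3 -8 0 0 0 -10;0.3 2.3 -8 0 0 0 -10'
python3 - <<'E'
from h import *
s=telemetry.get_state(); print(s["eef_pos"],s["ee_rot"],s["width"],s["force"])
f=grab_frame("side"); a=grab_frame("top")
im=[cv2.resize(np.array(x["pixels"])[b[1]:b[3],b[0]:b[2],::-1],(400,400),interpolation=2) for x,b in((f,(310,150,450,290)),(a,(310,120,450,260)))]
cv2.imwrite("pics/over.png",np.hstack(im))
E
```

```text
t: 5.85
eef_pos: [0.584, -0.0165, 0.2055]
ee_rot: [-3.141, 0.002, -2.727]
force: [0.5, 0.4, -0.5]
width: 0.0501
t: 6.48
eef_pos: [0.6068, -0.0957, 0.2056]
ee_rot: [-3.141, 0.002, -2.901]
force: [-0.4, 0.1, -0.8]
width: 0.0506
[ 0.60680501 -0.09573156  0.20562051] [-3.14085981e+00  1.94180653e-03 -2.90077813e+00] 0.05055403359266328 [-0.39757072  0.09573949 -0.83269396]
```

View pics/over.png

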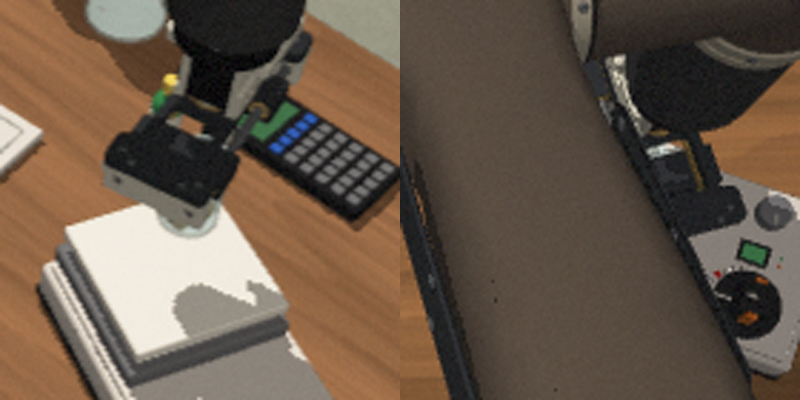

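The beaker hangs upright over the plate. Lowering gently.

```bash
python3 -m inch '0.3 0 0 -2 0 0 0;0.3 0 0 -4 0 0 0;0.3 0 0 -5.5 0 0 0;0.3 0 0 -6.3 0 0 0;0.3 0 0 -6.6 0 0 0;0.3 0 0 -6.7 0 0 0;0.3 0 0 -6.75 0 0 0;0.3 0 0 -6.75 0 0 0'
```

```text
t: 7.58
eef_pos: [0.6071, -0.0956, 0.1386]
ee_rot: [-3.141, 0.003, -2.9]
force: [0.3, 0.8, -1.7]
width: 0.0506
```

```bash
python3 -m inch '0.3 0 0 -0.05 0 0 0;0.3 0 0 -0.1 0 0 0;0.3 0 0 -0.12 0 0 0'
```

```text
t: 7.95
eef_pos: [0.6073, -0.0956, 0.1379]
ee_rot: [-3.14, 0.003, -2.9]
force: [-1.6, 0.2, 4.4]
width: 0.0503
```

Force z rose from -1.7 to 4.4 N, so the beaker is on the plate. Release and rise.

```bash
python3 -m inch '0.65 0 0 0 0 0 0;0.8 0 0 0 0 0 0;1 0 0 0 0 0 0;1 0 0 0 0 0 0;1 0 0 1 0 0 0;1 0 0 4 0 0 0;1 0 0 8 0 0 0;1 0 0 13 0 0 0;1 0 0 13 0 0 0;1 0 0 13 0 0 0'
python3 -m inch '1 -2 -4 0 0 0 -8;1 -5 -8 0 0 0 -16;1 -8 -12 0 0 0 -24;1 -11 -14 0 0 0 -32;1 -10.8 -14 0 0 0 -36;1 -10.8 -14 0 0 0 -36;1 -10.8 -14 0 0 0 -36'
python3 - <<'E'
from h import *
s=telemetry.get_state(); print(s["eef_pos"],s["ee_rot"],s["width"],s["force"])
f=grab_frame("side"); a=grab_frame("top")
for n,x in(("side",f),("top",a)):
    for k,z in(("wax_beaker",.105),("dial_grip",.089)):
        for r in pinpoint(n,k)[:5]: print(n,k,round(r["p"],2),np.round(r["location"]),atz(x,r["location"],z).round(4))
im=[cv2.resize(np.array(x["pixels"])[b[1]:b[3],b[0]:b[2],::-1],(400,400),interpolation=2) for x,b in((f,(310,210,450,350)),(a,(350,120,490,260)))]
cv2.imwrite("pics/placed.png",np.hstack(im))
E
```

```text
t: 9.2
eef_pos: [0.6071, -0.0955, 0.2683]
ee_rot: [-3.141, 0.004, -2.9]
force: [-0.5, -0.4, -1.0]
width: 0.0879
t: 10.07
eef_pos: [0.499, -0.2353, 0.2676]
ee_rot: [-3.14, 0.003, 2.756]
force: [0.2, 0.8, 0.5]
width: 0.0875
[ 0.4989938  -0.23527987  0.26760385] [-3.14037482e+00  2.71390490e-03  2.75641019e+00] 0.08747513070678503 [0.18194044 0.82882963 0.53869043]
side wax_beaker 0.9 [153. 220.] [0.2645 0.3166 0.105 ]
side wax_beaker 0.64 [139. 169.] [0.3365 0.4969 0.105 ]
side wax_beaker 0.6 [173. 257.] [0.237 0.19  0.105]
side dial_grip 0.92 [389. 314.] [ 0.4993 -0.2406  0.089 ]
top wax_beaker 0.81 [192. 311.] [0.2992 0.3866 0.105 ]
top wax_beaker 0.77 [247. 327.] [0.2564 0.2494 0.105 ]
top wax_beaker 0.66 [121. 284.] [0.3701 0.564  0.105 ]
top wax_beaker 0.61 [379. 187.] [ 0.606  -0.1018  0.105 ]
```

View pics/placed.png

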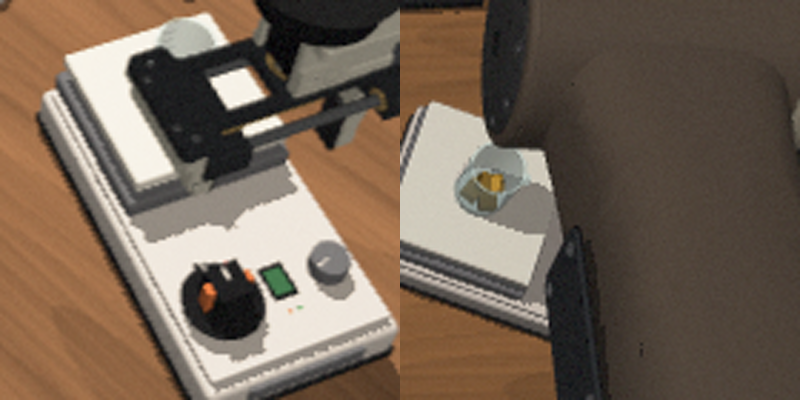

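The beaker stands on the plate at about (380,186), 6–8 mm off centre, which is inside the tolerance. The dial is clear below, with its tabs facing along the pinch line. Lowering over it with the jaws open.

```bash
python3 -m inch '1 0 -0.1 -5 0 0 0;1 0 -0.1 -10 0 0 0;1 0 -0.1 -14 0 0 0;1 0 -0.1 -17 0 0 0;1 0 -0.1 -18.5 0 0 0;1 0 -0.1 -19 0 0 0;1 0 -0.1 -19 0 0 0;0.6 0 -0.1 -19 0 0 0;0.5 0 -0.1 -19 0 0 0;0.5 0 -0.1 -19 0 0 0;0.5 0 -0.1 -19 0 0 0' 16
python3 -m inch '0.3 0 0 0 0 0 0;0.3 0 0 0 0 0 0;0.3 0 0 0 0 0 0;0.3 0 0 0 0 0 0' 16
python3 - <<'E'
from h import *
s=telemetry.get_state(); print(s["eef_pos"],s["ee_rot"],s["width"],s["force"],s["moment"]); u=s["ee_rot"][2]
print("along jaw",np.dot(s["force"][:2],[np.cos(u),np.sin(u)]))
f=grab_frame("side"); save(f,"pinch.png",(340,260,440,360),5)
E
```

```text
t: 11.75
eef_pos: [0.4993, -0.2363, 0.0783]
ee_rot: [-3.141, 0.004, 2.755]
force: [0.6, -0.4, -0.0]
width: 0.0534
t: 12.25
eef_pos: [0.5033, -0.2376, 0.079]
ee_rot: [-3.141, 0.011, 2.756]
force: [11.9, -9.1, -9.7]
width: 0.0306
[ 0.50333313 -0.2375694   0.07900832] [-3.14115572  0.01122865  2.75638049] 0.030582679443326804 [11.91536015 -9.05175629 -9.69767982] [-3.06233269 -3.98261976 -0.04168619]
along jaw -14.443437009584937
```

View pics/pinch.png

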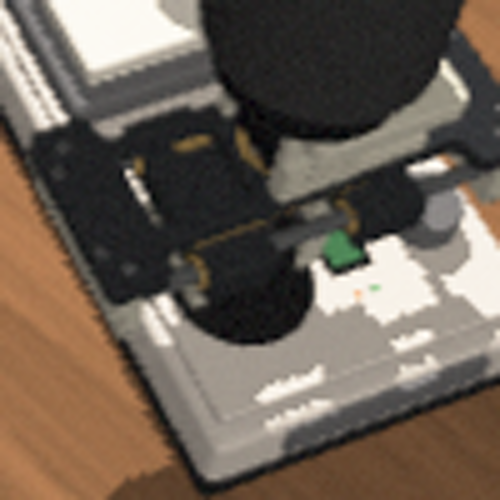

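The arm was pushed 4 mm along +x, so the dial axis lies that way. Recentring on the force.

```bash
python3 -m inch '0.3 0.05 -0.02 -0.1 0 0 0;0.3 0.1 -0.04 -0.1 0 0 0;0.3 0.1 -0.04 -0.1 0 0 0;0.3 0.1 -0.04 -0.1 0 0 0' 16
cat > st.py <<'E'
from h import *
s=telemetry.get_state(); u=s["ee_rot"][2]
print(s["eef_pos"].round(4),s["ee_rot"].round(3),round(s["width"],4),s["force"].round(1),s["moment"].round(2),"jaw",np.dot(s["force"][:2],[np.cos(u),np.sin(u)]).round(1))
E
python3 st.py
```

```text
t: 12.8
eef_pos: [0.5042, -0.2381, 0.0787]
ee_rot: [-3.141, 0.011, 2.757]
force: [-1.8, 0.4, 7.8]
width: 0.029
[ 0.5042 -0.2381  0.0787] [-3.141  0.011  2.757] 0.029 [-1.8  0.4  7.8] [0.44 0.83 0.05] jaw 1.8
```

Width is 29.0 mm and there is no side force, so both tabs are flush. Turning clockwise to 40°.

```bash
python3 -m inch '0.3 0 0 0 0 0 -4;0.3 0 0 0 0 0 -8;0.3 0 0 0 0 0 -12;0.3 0 0 0 0 0 -16;0.3 0 0 0 0 0 -20;0.3 0 0 0 0 0 -20' 16; python3 st.py
```

```text
t: 13.55
eef_pos: [0.5042, -0.2381, 0.0788]
ee_rot: [-3.141, 0.011, 2.408]
force: [-0.2, 0.7, 1.6]
width: 0.0291
[ 0.5042 -0.2381  0.0788] [-3.141  0.011  2.408] 0.0291 [-0.2  0.7  1.6] [ 0.26  0.1  -0.11] jaw 0.6
```

```bash
python3 -m inch '0.3 0 0 0 0 0 -4;0.3 0 0 0 0 0 -8;0.3 0 0 0 0 0 -12;0.3 0 0 0 0 0 -16;0.3 0 0 0 0 0 -20;0.3 0 0 0 0 0 -20' 16; python3 st.py
```

```text
t: 14.3
eef_pos: [0.5041, -0.2381, 0.0788]
ee_rot: [-3.141, 0.011, 2.061]
force: [-0.0, -0.4, 0.9]
width: 0.029
[ 0.5041 -0.2381  0.0788] [-3.141  0.011  2.061] 0.029 [-0.  -0.4  0.9] [ 0.31 -0.03 -0.1 ] jaw -0.3
```

```bash
python3 -m inch '0.41 0 0 0 0 0 0;0.41 0 0 0 0 0 0;0.41 0 0 0 0 0 0' 16; python3 st.py; python3 -m inch '0.41 0 0 0 0 0 -4;0.41 0 0 0 0 0 -8;0.41 0 0 0 0 0 -12;0.41 0 0 0 0 0 -14;0.41 0 0 0 0 0 -14'; python3 st.py
```

```text
t: 14.68
eef_pos: [0.504, -0.2381, 0.0787]
ee_rot: [-3.14, 0.011, 2.061]
force: [0.4, 0.3, 0.3]
width: 0.0359
[ 0.504  -0.2381  0.0787] [-3.14   0.011  2.061] 0.0359 [0.4 0.3 0.3] [ 0.14 -0.15  0.03] jaw 0.1
t: 15.3
eef_pos: [0.504, -0.238, 0.0787]
ee_rot: [-3.141, 0.011, 1.818]
force: [-0.3, 0.2, 0.1]
width: 0.0361
[ 0.504  -0.238   0.0787] [-3.141  0.011  1.818] 0.0361 [-0.3  0.2  0.1] [ 0.11 -0.1  -0.03] jaw 0.3
```

```bash
for i in 1; do python3 -m inch '0.41 0 0 0 0 0 -3;0.41 0 0 0 0 0 -3' >/dev/null; python3 st.py; python3 -m inch '0.41 0 0 0 0 0 -3;0.41 0 0 0 0 0 -3'>/dev/null; python3 st.py;  python3 -m inch '0.41 0 0 0 0 0 -3;0.41 0 0 0 0 0 -3'>/dev/null; python3 st.py; done
```

```text
[ 0.5041 -0.2381  0.0787] [-3.141  0.011  1.767] 0.0356 [-0.2 -0.  -0.2] [ 0.03 -0.24  0.09] jaw 0.0
[ 0.5041 -0.2381  0.0787] [-3.141  0.011  1.716] 0.0358 [-0.  -0.2 -0.7] [ 0.06 -0.25  0.04] jaw -0.2
[ 0.5041 -0.2381  0.0787] [-3.141  0.011  1.666] 0.0357 [-0.2  0.6 -0.2] [ 0.1  -0.23  0.01] jaw 0.6
```

```bash
python3 -m inch '0.41 0 0 0 0 0 -3;0.41 0 0 0 0 0 -3' >/dev/null; python3 st.py; python3 -m inch '0.41 0 0 0 0 0 -3;0.41 0 0 0 0 0 -3'>/dev/null; python3 st.py;  python3 -m inch '0.41 0 0 0 0 0 -3;0.41 0 0 0 0 0 -3'>/dev/null; python3 st.py
```

```text
[ 0.5041 -0.2381  0.0787] [-3.141  0.011  1.616] 0.0363 [ 0.  -0.   0.3] [ 0.05 -0.13  0.01] jaw -0.0
[ 0.5039 -0.2381  0.0788] [-3.14   0.011  1.565] 0.0362 [-0.   0.5  2.5] [ 0.27  0.11 -0.06] jaw 0.5
[ 0.5039 -0.2381  0.0788] [-3.14   0.011  1.515] 0.0361 [0.1 0.7 1.1] [ 0.24 -0.01  0.05] jaw 0.7
```

```bash
python3 -m inch '0.41 0 0 0 0 0 -2;0.41 0 0 0 0 0 -2' >/dev/null; python3 st.py; python3 -m inch '0.41 0 0 0 0 0 -2;0.41 0 0 0 0 0 -2'>/dev/null; python3 st.py;  python3 -m inch '0.41 0 0 0 0 0 -2;0.41 0 0 0 0 0 -2'>/dev/null; python3 st.py
```

```text
[ 0.5039 -0.2381  0.0788] [-3.14   0.011  1.481] 0.036 [ 0.1 -0.4  0.5] [ 0.26 -0.14  0.07] jaw -0.3
[ 0.504  -0.2381  0.0788] [-3.14   0.011  1.445] 0.0362 [ 0.3  1.1 -0.1] [ 0.17 -0.23  0.11] jaw 1.1
[ 0.5039 -0.2381  0.0788] [-3.14   0.011  1.41 ] 0.036 [-0.2  0.3  0.1] [ 0.13 -0.17  0.27] jaw 0.3
```

```bash
python3 -m inch '0.41 0 0 0 0 0 -2;0.41 0 0 0 0 0 -2' >/dev/null; python3 st.py; python3 -m inch '0.41 0 0 0 0 0 -2;0.41 0 0 0 0 0 -2'>/dev/null; python3 st.py
```

```text
[ 0.5036 -0.238   0.0788] [-3.14   0.011  1.374] 0.0359 [-2.   1.8  2.5] [0.46 0.4  0.39] jaw 1.3
[ 0.5032 -0.2379  0.0788] [-3.139  0.011  1.339] 0.0362 [-2.2  1.9  3.3] [0.76 0.82 0.55] jaw 1.4
```

Run:
```python
from h import *
im=[cv2.resize(np.array(grab_frame(n)["pixels"])[b[1]:b[3],b[0]:b[2],::-1],(400,400),interpolation=2) for n,b in(("side",(340,260,440,360)),("top",(380,170,480,270)))]
cv2.imwrite("pics/turn.png",np.hstack(im))
```

```text
(no output)
```

View pics/turn.png

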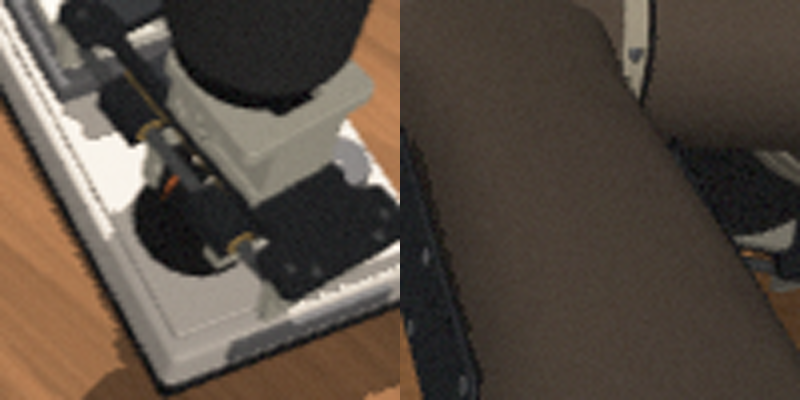

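Moment rose steadily to 0.55 N m, well above the 0.15 turning drag, so the dial seems locked. Unload, open, lift clear and check.

```bash
python3 -m inch '0.41 0 0 0 0 0 3;0.41 0 0 0 0 0 6;0.6 0 0 0 0 0 6;0.8 0 0 0 0 0 6;1 0 0 0 0 0 6;1 0 0 0 0 0 6;1 0 0 2 0 0 6;1 0 0 6 0 0 6;1 0 0 12 0 0 6;1 0 0 17 0 0 6;1 -5 -3 20 0 0 6;1 -8 -6 22 0 0 6'
python3 -m inch '1 -3 -5 0 0 0 0;1 -3 -10 0 0 0 0;1 -3 -15 0 0 0 0;1 -3 -20 0 0 0 0;1 -3 -20 0 0 0 0;1 -3 -20 0 0 0 0'
python3 - <<'E'
from h import *
F={n:grab_frame(n) for n in("side","top")}
for n,x in F.items():
    for k,z in(("wax_beaker",.105),("dial_grip",.089)):
        for r in pinpoint(n,k)[:5]: print(n,k,round(r["p"],2),np.round(r["location"]),atz(x,r["location"],z).round(4))
im=[cv2.resize(np.array(F[n]["pixels"])[b[1]:b[3],b[0]:b[2],::-1],(400,400),interpolation=2) for n,b in(("side",(350,280,420,350)),("top",(400,190,470,260)))]
cv2.imwrite("pics/after.png",np.hstack(im))
E
```

```text
t: 19.65
eef_pos: [0.4223, -0.2982, 0.3006]
ee_rot: [-3.141, 0.011, 1.445]
force: [1.4, -1.1, 0.6]
width: 0.0874
t: 20.4
eef_pos: [0.392, -0.4982, 0.3001]
ee_rot: [-3.14, 0.011, 1.444]
force: [0.4, 0.8, 0.3]
width: 0.088
side wax_beaker 0.88 [370. 241.] [ 0.6088 -0.0914  0.105 ]
side wax_beaker 0.76 [176. 259.] [0.2378 0.1808 0.105 ]
top wax_beaker 0.86 [190. 310.] [0.3012 0.3894 0.105 ]
top wax_beaker 0.76 [247. 328.] [0.2538 0.2489 0.105 ]
top wax_beaker 0.66 [379. 187.] [ 0.6054 -0.1023  0.105 ]
top wax_beaker 0.6 [120. 283.] [0.3727 0.5674 0.105 ]
top wax_beaker 0.23 [222. 225.] [0.5131 0.3127 0.105 ]
top dial_grip 0.57 [432. 222.] [ 0.5101 -0.2352  0.089 ]
top dial_grip 0.32 [380. 185.] [ 0.6145 -0.1097  0.089 ]
```

View pics/after.png

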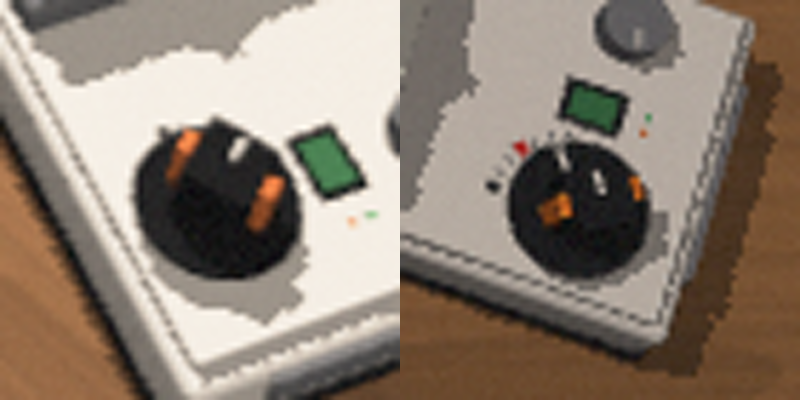

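Both tabs look proud of the block and the pointer is past the red mark. I'll check the angle and tab travel numerically against the model.

Run:
```python
from h import *
from scipy.optimize import minimize
M={};F={}
for n,b in(("side",(365,295,405,325)),("top",(415,215,450,240))):
    f=F[n]=grab_frame(n); p=np.array(f["pixels"]).astype(int)
    m=(p[...,0]-p[...,2]>50)&(p[...,0]>1.5*p[...,1]); k=np.zeros_like(m); k[b[1]:b[3],b[0]:b[2]]=1; M[n]=(m&k); print(n,M[n].sum())
def box(x0,x1,y0,y1,z0,z1): return np.array([(x,y,z) for x in(x0,x1) for y in(y0,y1) for z in(z0,z1)])
S=8
def render(f,c,a,tr,oz):
    img=np.zeros((420*1,560*1),np.float32); b=(350,200,470,340); W=np.zeros(((b[3]-b[1])*S,(b[2]-b[0])*S),np.uint8)
    cy,sy=np.cos(a),np.sin(a); R=np.array([[cy,-sy],[sy,cy]])
    cam=-np.array(f["R"]).T@np.array(f["t"]); yc=(R.T@(cam[:2]-c))[1]
    items=[(box(-.015,.015,-.0145,.0145,.0725,.103),0)]
    L=(box(-.005,.005,.0145,.020-tr,.077,.101),255); Rr=(box(-.005,.005,-.020+tr,-.0145,.077,.101),255)
    items=[Rr]+items+[L] if yc>0 else [L]+items+[Rr]
    for B,v in items:
        P=np.c_[B[:,:2]@R.T+c,B[:,2]]; q=np.array([proj(f,X) for X in P])+oz
        h=cv2.convexHull(((q-np.array(b[:2])+.5)*S).astype(np.int32)); cv2.fillConvexPoly(W,h,v)
    img[b[1]:b[3],b[0]:b[2]]=cv2.resize(W,None,fx=1/S,fy=1/S,interpolation=cv2.INTER_AREA)/255.
    return img
for tr in(0,.0015,.003,.0045):
    best=None
    for a in np.radians(np.arange(-5,40,3)):
        def cost(x): return sum(((render(F[n],np.array([.504,-.238])+x[:2]*.001,a,tr,x[2:4] if n=="top" else 0)-M[n])**2).sum() for n in F)
        r=minimize(cost,[0,0,0,0],method="Nelder-Mead",options=dict(maxiter=120,initial_simplex=np.r_[np.zeros((1,4)),2*np.eye(4)]))
        if best is None or r.fun<best[0]: best=(r.fun,np.degrees(a),r.x.round(1))
    print(tr,best,"dial rad",np.radians(67.9-best[1]).round(2))
```

```text
side 58
top 34
0 (np.float64(19.05434799194336), np.float64(13.0), array([-0.6,  1.4,  0.5, -0.1])) dial rad 0.96
0.0015 (np.float64(24.769920349121094), np.float64(10.0), array([-0.3,  1.1,  0.6,  0.1])) dial rad 1.01
0.003 (np.float64(41.921539306640625), np.float64(13.0), array([-0.7,  1.6,  0.4, -0.2])) dial rad 0.96
0.0045 (np.float64(57.04648971557617), np.float64(-5.0), array([ 2.1, -1. ,  0.1,  2.2])) dial rad 1.27
```

The model fit clearly favours tabs fully out (residual 19, against 57 for tabs held in) with the dial at about 0.96 rad. The beaker is on the plate and the arm is clear, so I'm handing in.

```bash
python3 -c "
from station import arm;print(arm.job_done())"
```

```text
the job is handed in; nothing more can be done
None
```

I stood the wax beaker on the hotplate's plate, locked the heat dial in its working notch, and handed the job in at about 21 s. The hand-in gives no verdict, so these are my own last checks:

- **Beaker:** it stands on the top plate, 4 to 7 mm from the centre in both cameras (limit 25 mm), and is let go. I did not measure its tilt.
- **Dial:** fitting a model to the tabs in both cameras gives about 0.96 rad. Reading the pointer line by eye gives about 0.89. Both are beyond the red mark at 0.64 and inside the 0.66–1.24 limits.
- **Lock:** the resisting moment rose steadily to 0.55 N m, well above the 0.15 N m it takes to turn a free dial. I felt no distinct click.
- **Tabs:** fully out fits the pictures best (residual 19). The allowed limit of 1.5 mm in fits a little worse (25), and held in fits clearly worse (57).
- **Arm and the other things:** the arm was retracted, clear of everything. I did not re-measure the bystanders at the end, but I saw no contact with any of them.

Two things disagreed along the way:
- **Dial position:** my first estimate was about 4 mm off along the pinch line. The first pinch gave about 14 N of side force, and I recentred before turning.
- **Side camera:** its first outline of the beaker was too tall, so I used the top camera for the grasp.

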